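Seat a bench stake under the hold-down lip of its holder

ROBOT

A 6-joint arm with a two-finger parallel gripper is mounted at the origin on the work surface. World frame = base frame: x ahead of the robot, y to its left, z up, the work surface at z = 0. Lengths are in mm, angles in rad, forces in N, time in s.
With the tool pointing down it reaches from about 300 to 775 mm from the base axis. Payload 14.6 kg.
Tool frame: the origin (TCP) lies at the very end of the fingers, on their centre line; the grasp point (between the pads) lies 19 mm behind it; z points along the fingers, y is the line along which they close (so a half turn about z gives the same grasp; the last joint's range is limited). The gripper opens to 94 mm and grips with 3 to 60 N. Pads are 16 mm wide; open, the fingers measure 119 mm over their backs; the gripper's body (75 mm by 177 mm) begins 78 mm behind the grasp point.
Start: joints at [1.087, 0.3, 1.521, -0, 1.321, -0.067], TCP at [222.656, 502.905, 205.446] pointing down, gripper open.
Joint ranges: [-3.03, 3.03], [-0.79, 2.21], [0.23, 2.52], [-1.04, 4.18], [0, 3.07], [-2.55, 2.55]. Speed limits (rad/s): [2.22, 2.22, 2.57, 3.14, 3.14, 3.14].

INTERFACE

Orientations are given as [roll, pitch, yaw] about the fixed x, y, z axes, in that order (R = Rz(yaw) Ry(pitch) Rx(roll)).
In Python, from cell import manip, eyes, ticket gives the robot as it stands. The module is installed in compiled form; this text tells all that it offers.
- The arm moves only by the tool arm_command, never from a script. Its argument "plan" is a list of rows, each a list of 5 numbers: the opening, from -1 (shut) to 1 (fully open), then the shift along the tool's x, y, z in m, then the turn about the tool's z in rad. In form: [[jaw, dx, dy, dz, roll], ...]. A call has 1 to 20 rows; each row shifts and turns the commanded pose from where the row before left it, along the tool's axes as they then stand; what a row does not reach is not made up. A row lasts 1/8 s, in which the tool goes at most 62.5 mm and 10.7 degrees, less where a joint would pass 70% of its speed; a pose out of reach is approached as far as the arm can. A call is refused whole if a number of a shift passes 0.0625 or a number of a turn 0.188, either way. A call with a gripper value outside its range is refused whole. The fingers move at their own pace and stop on an object; "newtons" is the grip in N (left out, the last holds). Time passes only in rows, so rows that do not move let the fingers close. It gives the time, the measured TCP pose, the force, the opening and the grip force at its end, in the units of the state.
- manip.read_state(): the state, without advancing time (a new reading comes with each control period).
- eyes.camera(name): name is "scene" or "top" or "wrist"; returns a dict with "img" (420x560x3 uint8, blue, green, red), "z_map" (420x560 float32, mm along the optical axis (not along the pixel's ray), 0 where there is no reading), "fx", "fy", "cx", "cy" (pixels), "eye" and "orientation" of the camera in the world. Camera axes: x right, y down, z forward; pixel columns grow to the right and rows downward; lengths in mm; the calibration is good to about 2 mm. A picture is of the moment at which its call begins.
- ticket.sign_off(): hands the job in; it is judged then, once.
The state is a dict: "clock": time; "joints": joint angles; "qd": joint speeds; "effort": joint torques, N m; "eef_pos": TCP position; "eef_rot": TCP orientation; "wrist_force": force on the tool from outside, world axes, zero at the start; "moment": the same for the moment, N m; "finger_gap": finger opening in mm; "finger_force": force on a finger pad.
Only numpy, scipy, OpenCV 4.12 (cv2) and the standard library are available. Lean on these libraries where they do the work, as an engineer would, in place of code of your own. Each camera call takes 0.05 s, during which the arm holds its last target. There are 200 camera calls.

TASK

Stand the small footed anvil stake upright on the bench holder's plate, in front of the pocket with the plain end of its foot facing in, then slide the foot sideways under the overhanging lip until it bears firmly on the rubber stop hidden inside, feeling for it and without ramming it. Let go and leave it standing there, still against the stop; leave the other things on the bench where they are.

Things in the scene. Friction and masses are not known exactly. Their poses are not given: they have to be found in the camera images.
- stake: Steel bench anvil (stake), loose, 0.4 to 0.7 kg, 70 mm high, standing on the bench. Flat foot 40 (x) x 90 (y) x 10 mm; origin: centre of its underside, z up. On it a column 24 (x) x 30 (y) mm centred at y -22, up to z 52; on that a head 24 mm wide, y -44 to 0, z 52 to 70, with a pointed horn towards -y (to y -80, at z 60). The plain end of the foot, the nose, is at y +45.
- grip (a point): Grip point of the stake, in the middle of the column at (0, -22, 40) mm in the stake's frame, same axes: flush flat sides 24 mm apart, to be gripped across x from above.
- nose (a point): Middle of the foot's nose face, at (0, 45, 5) mm in the stake's frame, same axes. This end goes into the pocket.
- holder: Dark steel holder, fixed to the bench: plate 90 (x) x 200 (y) x 12 mm thick; origin: on its underside, 95 mm from the open end (plate y -95 to 105), z up. Its +y end carries the undercut pocket under an aluminium lip 8 mm thick (top 32 mm above the bench, y 40 to 105). Sliding direction is +y. Two low guide bars, 8 mm high, splay out before the pocket from y 42 to 18 mm, from 42 mm apart to about 58.
- setdown (a point): Where to set the stake down: top of the plate in front of the pocket, at (0, -30, 12) mm in the holder's frame, same axes. With the stake's origin here and its axes along the holder's, its nose is 25 mm before the lip.
- lip (a point): Middle of the lower front edge of the lip, at (0, 40, 23.6) mm in the holder's frame, same axes. The pocket beyond it (+y) is 43 mm wide in x and 11.6 mm high above the plate, closed at sides and far end.
- pocket (a point): Point on the pocket's floor, at (0, 68, 12) mm in the holder's frame; NOT the stop. A hidden rubber stop, set anew each time, meets the nose somewhere from y 52 to 84 mm. It yields 0.125 mm per N for 3 mm, then is solid. Bearing firmly: press it with 8 to 10 N for half a second (least 5; over 15 spoils it), on top of the sliding drag of 2 to 6 N. It may push back up to 1 mm on release.
- mushroom: Bystander: loose round mushroom-headed steel stake with a round foot, 44 mm across, 64 mm high, standing; origin at its underside.
- hammer: Bystander: loose hammer 240 mm long, lying; origin below the middle of its length.
- jar: Bystander: loose amber glass jar, 60 mm across, 75 mm high; origin at its underside.
- mandrel: Bystander: loose upright tapered ring mandrel with a round base 60 mm across, 202 mm high; origin at its underside.
- dapping: Bystander: loose brass dapping block, 50 mm cube with round dimples on top; origin at its underside.
There are look-alikes about, which are no part of the job. What is shaped like the stake but red or turquoise is not meant.

How it is judged (in metres and radians):
On the way, in this order (a step that is already met when the one before it is completed fails the run):
1. the stake stands upright on the holder's plate, lined up, its nose towards the pocket and still in front of the lip (z of stake in the frame of holder between 0.009 and 0.0155 m and x of stake in the frame of holder between -0.02 and 0.02 m and y of nose in the frame of holder between -0.06 and 0.04 m and y of stake in the frame of holder below -0.004 m and angle between the y axis of stake and the y axis of holder, either way round below 0.2 rad and angle between stake's own z axis and vertical below 0.1 rad), for 0.1 s.
2. with the foot under the lip, the nose presses the stop with at least 5 N for 0.3 s (y of nose in the frame of holder above 0.049 m and contact force between stake and stop above 5 N), for 0.3 s.
At the end, for the whole second after the job is handed in: The stake stands upright and at rest on the plate with its foot under the lip, lined up with the pocket, its nose touching the stop (gap under 1.5 mm), and is released (y of nose in the frame of holder above 0.049 m and y of nose in the frame of stop between -0.0025 and 0.0015 m and z of stake in the frame of holder between 0.009 and 0.0145 m and x of stake in the frame of holder between -0.004 and 0.004 m and angle between the y axis of stake and the y axis of holder, either way round below 0.08 rad and angle between stake's own z axis and vertical below 0.06 rad and linear speed of stake below 0.01 m/s).
It fails at once if the stop is rammed: pressed with more than 15 N (contact force between stake and stop above 15 N).
It fails at once if the stake is forced against the holder with more than 40 N (contact force between stake and holder above 40 N).
It fails at once if a bystander is moved by more than 30 mm (distance of any of mushroom, hammer, jar, mandrel, dapping from where it was at the start of the episode above 0.03 m).
It also fails if it takes over 72 s, if anything falls off the work surface, if the arm or the gripper's body presses on something with over 40 N, if the wrist force passes 120 N, or if a joint passes its speed limit or range.

## Working session

There is one attempt and no reset: what is moved stays moved. The work goes in short steps, Python scripts to look and compute and a tool call to move; the robot and the scene stay as the last step left them, time stands still between calls to the robot, and variables do not carry over. Pictures are saved under pics/ and viewed, at most 10 in all, crops included, and the job is handed in when it is done.

Besides the shell and the picture viewer there is one more tool, called after "Emit:" in YAML: its name, and indented under it one key for each argument. arm_command: Moves the arm, as the interface text tells. Its arguments: {"type":"object","properties":{"plan":{"type":"array"},"newtons":{"type":"number"}},"required":["plan"]}

```bash
mkdir -p pics; python3 - <<'E'
from cell import manip, eyes, ticket
import cv2,pickle,numpy as np
d={}
for n in("scene","top"):
    d[n]=eyes.camera(n); c=d[n]; print(n,c["fx"],c["fy"],c["cx"],c["cy"],c["eye"],c["orientation"])
    cv2.imwrite(f"pics/{n}.png",c["img"])
pickle.dump(d,open("d0.pkl","wb"))
print(manip.read_state())
E
```

```text
scene 403.71830415341367 403.71830415341367 280.1853641862566 209.44191004966183 [ 923.6948588  -471.95960405  845.18029499] [-2.50386786  0.01455119  0.59465513]
top 521.4214927255897 521.4214927255897 281.24798713614024 210.88569514228695 [ 324.75520148   23.93719188 1335.692168  ] [-2.95354679 -0.0112753  -1.5591318 ]
{'clock': 0.1, 'joints': array([ 1.08736210e+00,  3.00429633e-01,  1.52148585e+00,  1.09207913e-05,
        1.32069667e+00, -6.66306600e-02]), 'qd': array([-3.39050211e-05, -1.11671937e-03, -1.77918106e-03,  8.06629132e-04,
       -9.25535326e-04, -5.45432197e-04]), 'effort': array([ 1.27714709e-03, -5.32649982e+01, -3.53276896e+01,  7.09316391e-02,
        2.35289015e-02, -9.63398543e-05]), 'eef_pos': array([222.5742157 , 502.70992965, 204.94936007]), 'eef_rot': array([-3.14057613e+00, -7.84340671e-05,  2.72478634e+00]), 'wrist_force': array([-0.20470151, -0.14721636, -0.13953679]), 'moment': array([-0.00164884, -0.00303745,  0.0088184 ]), 'finger_force': 0.0, 'finger_gap': 94.41913723576654}
```

View pics/top.png

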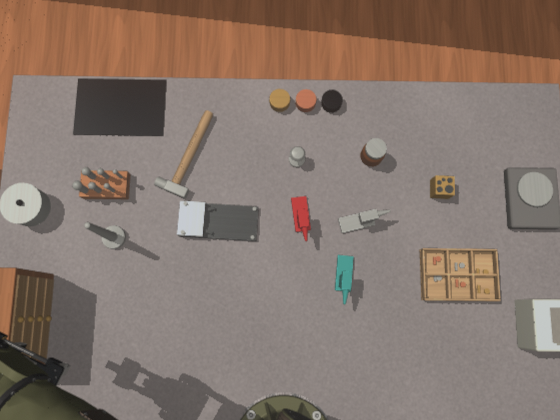

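View pics/scene.png

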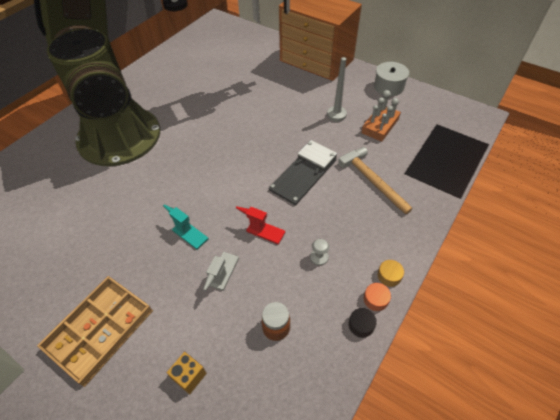

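The top view shows the grey stake at about (363,220), with its horn to the right and its nose to the left. The holder's plate spans cols 178–258 at row ~221, with the bright lip on the left at (193,219). So holder +y is image left, roughly world +y. The scene view agrees: stake at (220,270), holder at (305,172).

```bash
cat > h.py <<'E'
import numpy as np,cv2
from scipy.spatial.transform import Rotation as R
def cloud(c):
    v,u=np.mgrid[:420,:560]; z=c["z_map"]
    p=np.stack([(u-c["cx"])/c["fx"]*z,(v-c["cy"])/c["fy"]*z,z],-1)
    w=p@R.from_euler("xyz",c["orientation"]).as_matrix().T+c["eye"]
    w[z==0]=np.nan
    return w
def ray(c,u,v,h):
    d=R.from_euler("xyz",c["orientation"]).apply([(u-c["cx"])/c["fx"],(v-c["cy"])/c["fy"],1])
    return c["eye"]+d*(h-c["eye"][2])/d[2]
def rect(w,m):
    r=cv2.minAreaRect(w[m][:,:2].astype(np.float32)); return np.round(r[0],1),np.round(r[1],1),round(r[2],1),int(m.sum())
def near(w,p,r): return np.hypot(w[...,0]-p[0],w[...,1]-p[1])<r
def band(w,a,b): return (w[...,2]>a)&(w[...,2]<b)
E
python3 - <<'E'
from h import *
import pickle
d=pickle.load(open("d0.pkl","rb"))
T=d["top"];S=d["scene"]
sp=ray(T,363,220,30); hp=ray(T,218,221,12); print("rough",sp,hp)
for n,c in d.items():
    w=cloud(c)
    b=near(w,sp,150)&band(w,-15,6); print(n,"bench z",np.nanmedian(w[b][:,2]))
    s=near(w,sp,75)
    # keep off red/teal
    hsv=cv2.cvtColor(c["img"],cv2.COLOR_BGR2HSV); g=hsv[...,1]<80
    for a,b_ in((6,14),(47,75),(62,75)):
        m=s&g&band(w,a,b_)
        if m.sum()>5: print(n,"stake",a,b_,rect(w,m),np.round(np.median(w[m],0),1))
    m=near(w,hp,120)&band(w,26,40)&g; print(n,"lip",rect(w,m),np.round(np.median(w[m],0),1))
    m=near(w,hp,120)&band(w,7,18)&g&(hsv[...,2]<90); print(n,"plate",rect(w,m),np.round(np.median(w[m],0),1))
im=cv2.resize(T["img"][170:260,160:410],None,fx=3.2,fy=3.2,interpolation=cv2.INTER_CUBIC)
cv2.imwrite("pics/crop.png",im)
E
```

```text
rough [ 552.65175754 -196.23994912   30.        ] [548.10160848 174.26496413  12.        ]
scene bench z 1.4620434348931894
scene stake 6 14 (array([ 540.4, -181.3]), array([ 67. , 103.1]), 14.5, 333) [ 561.4 -168.8   11.2]
scene stake 47 75 (array([ 564.3, -222.2]), array([25.1, 79. ]), 14.3, 359) [ 566.7 -213.7   69.9]
scene stake 62 75 (array([ 564.2, -221.9]), array([25.1, 78.2]), 14.3, 311) [ 565.  -214.7   70.6]
scene lip (array([569.9, 237.9]), array([ 68. , 122.2]), 86.4, 608) [557.  237.7  33.3]
scene plate (array([556.1, 167.7]), array([209.1, 111.8]), 77.2, 1310) [552.4 140.2  13.7]
top bench z 0.4004102797789528
top stake 6 14 (array([ 550. , -196.3]), array([144.2, 119.4]), 6.5, 362) [ 547.6 -171.3    9.9]
top stake 47 75 (array([ 563.9, -220.1]), array([24.5, 78.5]), 14.9, 246) [ 561.3 -209.9   68.7]
top stake 62 75 (array([ 563.9, -220.4]), array([24.5, 78. ]), 14.9, 224) [ 561.9 -209.9   69.1]
top lip (array([570. , 230.9]), array([ 85.4, 124.1]), 88.7, 903) [552.3 241.4  31.8]
top plate (array([563.3, 171.3]), array([196.7, 118. ]), 87.4, 933) [546.2 118.   12.2]
```

View pics/crop.png

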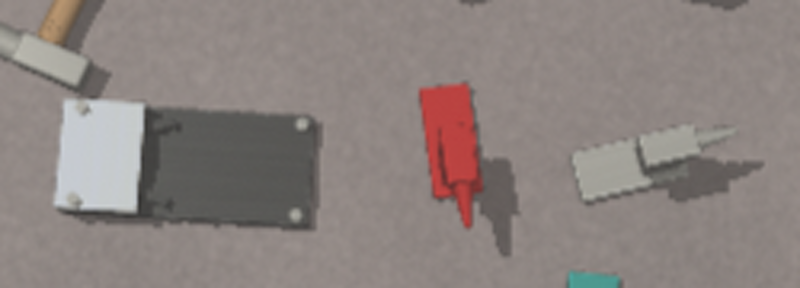

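```bash
cat >> h.py <<'E'
def tool(yaw,dx,dy):  # world shift -> tool x,y
    c,s=np.cos(yaw),np.sin(yaw); return np.round([c*dx+s*dy, s*dx-c*dy],1)
def blob(m,p):
    n,l,st,ce=cv2.connectedComponentsWithStats(m.astype(np.uint8)); return l==l[p[1],p[0]]
def quad(c,m,h):
    m=cv2.morphologyEx(m.astype(np.uint8),cv2.MORPH_CLOSE,np.ones((5,5)))
    k=max(cv2.findContours(m,0,1)[0],key=cv2.contourArea)[:,0]
    r=cv2.minAreaRect(np.float32([ray(c,u,v,h)[:2] for u,v in k])); return np.round(r[0],1),np.round(r[1],1),round(r[2],2)
E
python3 - <<'E'
from h import *
import pickle
d=pickle.load(open("d0.pkl","rb"))
for n,pl,pp in(("top",(193,219),(225,222)),("scene",(318,153),(300,178))):
    c=d[n]; V=c["img"].max(2); w=cloud(c)
    L=blob(V>175,pl); P=blob(V<95,pp)
    zl=np.nanmedian(w[L][:,2]);zp=np.nanmedian(w[P][:,2])
    print(n,"lip z",zl,quad(c,L,32),"plate z",zp,quad(c,P,12),L.sum(),P.sum())
y=2.7248; print(tool(y,560-222.6,-204-502.7))
E
```

```text
top lip z 31.860005033071502 (array([552.5, 241.2]), array([63.6, 86.4]), 87.42) plate z 12.143641385177716 (array([546.1, 170.3]), array([195.9,  92. ]), 87.64) 816 1878
scene lip z 33.45144383702723 (array([551.2, 241.4]), array([65.8, 88.1]), 87.11) plate z 13.7700960730092 (array([549.4, 170.6]), array([212.6,  94.8]), 87.46) 529 1483
[-594.6 -509.6]
```

Emit:
arm_command:
  plan:
    - [1,-0.0425,-0.0364,0,0]
    - [1,-0.0425,-0.0364,0,0]
    - [1,-0.0425,-0.0364,0,0]
    - [1,-0.0425,-0.0364,0,0]
    - [1,-0.0425,-0.0364,0,0]
    - [1,-0.0425,-0.0364,0,0]
    - [1,-0.0425,-0.0364,0,0]
    - [1,-0.0425,-0.0364,0,0]
    - [1,-0.0425,-0.0364,0,0]
    - [1,-0.0425,-0.0364,0,0]
    - [1,-0.0425,-0.0364,0,0]
    - [1,-0.0425,-0.0364,0,0]
    - [1,-0.0425,-0.0364,0,0]
    - [1,-0.0425,-0.0364,0,0]
    - [1,0,0,0,0.18]
    - [1,0,0,0,0.18]
    - [1,0,0,0,0.18]
    - [1,0,0,0,0.18]
    - [1,0,0,0,0.18]
    - [1,0,0,0,0]
  newtons: 15

```text
clock: 2.6
eef_pos: [560.3, -203.9, 205.1]
eef_rot: [-3.141, -0.0, 1.826]
wrist_force: [-1.4, -0.6, -0.2]
finger_gap: 94.3
finger_force: 0.0
```

```bash
python3 - <<'E'
from h import *
from cell import manip,eyes
import pickle
s=manip.read_state();c=eyes.camera("wrist");pickle.dump((s,c),open("w1.pkl","wb"))
print(s["clock"],s["eef_pos"],s["eef_rot"],s["joints"]); print(c["eye"],c["orientation"],c["fx"])
cv2.imwrite("pics/w1.png",c["img"])
w=cloud(c); g=near(w,(556,-195),90)
print("bench",np.nanmedian(w[g&band(w,-15,5)][:,2]))
for a,b in((6,14),(45,56),(62,75)):
    m=g&band(w,a,b)
    if m.sum()>5: print(a,b,rect(w,m),np.round(np.median(w[m],0),1))
E
```

```text
2.6 [ 560.29540732 -203.90412626  205.11013228] [-3.14110268e+00 -3.92808912e-04  1.82586500e+00] [-4.10449462e-01  4.04202680e-01  1.38168698e+00  6.59314396e-06
  1.35633095e+00 -6.65519634e-01]
[ 541.12290479 -130.73778592  385.6170495 ] [2.87914846e+00 5.39774516e-04 2.55065761e-01] 359.06299047794795
bench 1.224100654083827
6 14 (array([ 554.3, -182.9]), array([40.1, 89.2]), 14.0, 2370) [ 549.5 -169.7   11.2]
62 75 (array([ 563.9, -220.8]), array([23.2, 77.9]), 14.3, 1617) [ 562.  -209.3   70.9]
```

View pics/w1.png

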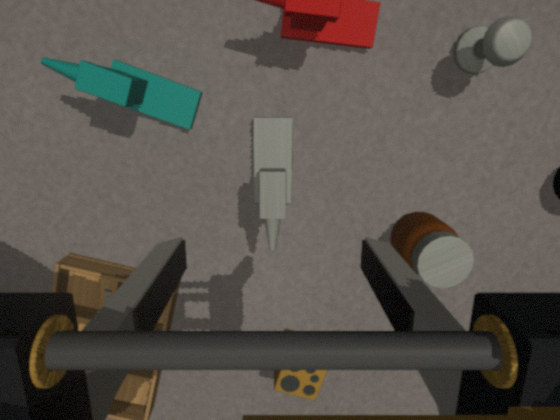

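The wrist view shows the grey stake at (270,180), centred under the gripper with the nose pointing up and its sides clear. Foot centre is (554.3,-182.9) and yaw 0.248, which matches the earlier fix. I'll go down and grip.

Emit:
arm_command:
  plan:
    - [1,0,0,0.045,0.007]
    - [1,0,0,0.045,0]
    - [1,0,0,0.045,0]
    - [1,0,0,0.029,0]
    - [1,0,0,0.02,0]
    - [1,0,0,0,0]
    - [-1,0,0,0,0]
    - [-1,0,0,0,0]
    - [-1,0,0,0,0]
    - [-1,0,0,0,0]
    - [-1,0,0,0,0]
    - [-1,0,0,0,0]
    - [-1,0,0,0,0]
    - [-1,0,0,0,0]
  newtons: 35

```text
clock: 4.4
eef_pos: [560.3, -204.0, 21.4]
eef_rot: [-3.141, -0.0, 1.818]
wrist_force: [-1.5, -0.9, 0.7]
finger_gap: 23.6
finger_force: 35.0
```

Emit:
arm_command:
  plan:
    - [-1,0,0,-0.02,0]
    - [-1,0,0,-0.045,0]
    - [-1,0,0,-0.045,0]
    - [-1,0,0,0,0.146]
    - [-1,0,0,0,0.146]
    - [-1,0.04,-0.0036,0,0]
    - [-1,0.04,-0.0036,0,0]
    - [-1,0.04,-0.0036,0,0]
    - [-1,0.04,-0.0036,0,0]
    - [-1,0.04,-0.0036,0,0]
    - [-1,0.04,-0.0036,0,0]
    - [-1,0.04,-0.0034,0,0]
    - [-1,0.04,-0.0034,0,0]
    - [-1,0,0,0,0]
    - [-1,0,0,0,0]

```text
clock: 6.28
eef_pos: [546.4, 116.8, 132.1]
eef_rot: [3.141, 0.0, 1.526]
wrist_force: [-0.2, 0.3, -5.5]
finger_gap: 23.9
finger_force: 35.0
```

```bash
cat > look.py <<'E'
from h import *
from cell import manip,eyes
import pickle,sys
n=sys.argv[1]
s=manip.read_state();c=eyes.camera("wrist");pickle.dump((s,c),open(n+".pkl","wb"))
print(s["clock"],s["eef_pos"],s["eef_rot"],s["wrist_force"],s["moment"])
cv2.imwrite(f"pics/{n}.png",c["img"])
w=cloud(c); V=c["img"].max(2); g=near(w,(550,175),125)&(np.abs(w[...,0]-549)<55)
for nm,m in(("lip",g&band(w,29,37)&(w[...,1]>200)&(V>120)),("plate",g&band(w,9,17)&(V<110)),("guides",g&band(w,18,26)&(w[...,1]>180)&(w[...,1]<215)),("foot",g&band(w,*map(float,sys.argv[2:4]))&(w[...,1]<240))):
    if m.sum()>5: print(nm,rect(w,m),np.round(np.median(w[m],0),1))
E
python3 look.py w2 92 106
```

```text
6.275 [546.41024606 116.79675536 132.05794262] [3.14123926e+00 1.27896282e-04 1.52610090e+00] [-0.16825221  0.34448724 -5.53909486] [-0.13833164  0.07307366  0.00248291]
lip (array([552.4, 237.2]), array([56.8, 88.4]), 87.1, 10060) [552.4 237.5  32.9]
plate (array([548.1, 141.5]), array([135.1,  90.3]), 87.5, 7311) [552.4 178.6  13.3]
guides (array([550.4, 196.8]), array([23.3, 86.9]), 87.4, 713) [528.5 198.   21.3]
```

View pics/w2.png

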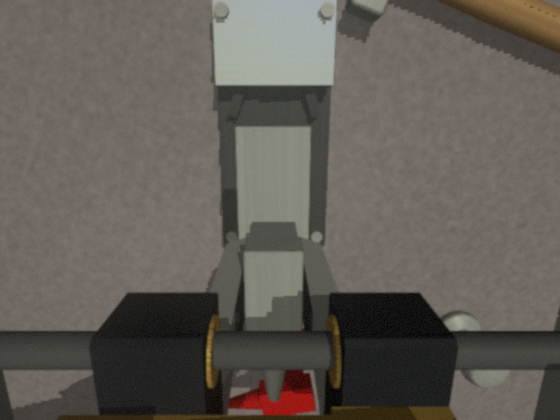

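The wrist view shows the foot (cols 237–310, rows 125–240) over the plate, in line with the lip edge at row 85. The guides are at (237,107) and (311,107). Next I'll measure the foot's alignment.

```bash
python3 - <<'E'
from h import *
import pickle
s,c=pickle.load(open("w2.pkl","rb")); w=cloud(c)
g=near(w,(550,160),90)
m=g&band(w,115,128); print("foot",rect(w,m),np.round(np.median(w[m],0),1))
a=w[m]; print(np.polyfit(a[:,0],a[:,2],1),np.polyfit(a[:,1],a[:,2],1))
for y0 in range(145,182,6):
    k=m&(abs(w[...,1]-y0)<3); print(y0,np.round([w[k][:,0].min(),w[k][:,0].max()],1))
V=c["img"].max(2)
for y0 in range(212,262,8):
    k=band(w,29,37)&(abs(w[...,1]-y0)<2)&(abs(w[...,0]-549)<60); print("lip",y0,np.round(np.percentile(w[k][:,0],[0,100]),1))
k=band(w,29,37)&(abs(w[...,0]-551)<20)&(w[...,1]>190); print("front",w[k][:,1].min())
k=band(w,18,26)&(w[...,1]>180)&(w[...,1]<207)&(abs(w[...,0]-551)<50)
for y0 in range(186,208,4):
    q=k&(abs(w[...,1]-y0)<2); x=np.sort(w[q][:,0]); l,r=x[x<551],x[x>551]
    if len(l) and len(r): print("guide",y0,l.max().round(1),r.min().round(1))
E
```

```text
foot (array([547.8, 151.9]), array([62.8, 40.2]), 87.6, 7630) [548.  156.6 121.9]
[-3.56099454e-04  1.22084491e+02] [-6.13914059e-03  1.22847155e+02]
145 [527.3 567.1]
151 [527.8 567.3]
157 [528.2 568.1]
163 [528.1 568.1]
169 [528.5 568.2]
175 [528.8 568.9]
181 [528.8 569. ]
lip 212 [507.2 594.6]
lip 220 [507.8 595.5]
lip 228 [508.  595.5]
lip 236 [508.5 596.3]
lip 244 [508.7 596.1]
lip 252 [509.2 596.8]
lip 260 [509.6 596.8]
front 207.617862126136
guide 186 521.4 578.2
guide 190 522.8 577.0
guide 194 524.5 576.0
guide 198 526.2 574.6
guide 202 527.3 573.9
guide 206 528.4 572.6
```

Emit:
arm_command:
  plan:
    - [-1,0,0.0006,0.03,0]
    - [-1,0,0,0.03,0]
    - [-1,0,0,0.02,0]
    - [-1,0,0,0.01,0]
    - [-1,0,0,0.005,0]
    - [-1,0,0,0.001,0]
    - [-1,0,0,0.001,0]
    - [-1,0,0,0,0]
    - [-1,0,0,0,0]

```text
clock: 7.45
eef_pos: [547.2, 117.0, 34.7]
eef_rot: [3.141, -0.0, 1.526]
wrist_force: [0.4, -0.0, -5.2]
finger_gap: 24.0
finger_force: 35.0
```

Emit:
arm_command:
  plan:
    - [-1,0,0,0.0005,0]
    - [-1,0,0,0.0005,0]
    - [-1,0,0,0,0]

```text
clock: 7.82
eef_pos: [547.0, 117.0, 33.4]
eef_rot: [-3.142, -0.0, 1.526]
wrist_force: [0.7, -0.0, -4.7]
finger_gap: 23.8
finger_force: 35.0
```

Emit:
arm_command:
  plan:
    - [-1,0,0,0.0004,0]
    - [-1,0,0,0,0]

```text
clock: 8.07
eef_pos: [547.1, 117.0, 33.4]
eef_rot: [3.142, -0.0, 1.526]
wrist_force: [-3.2, -1.2, 3.5]
finger_gap: 23.6
finger_force: 35.0
```

Emit:
arm_command:
  plan:
    - [-1,0,0,0.0004,0]
    - [-1,0,0,0,0]

```text
clock: 8.32
eef_pos: [547.1, 117.0, 33.4]
eef_rot: [3.141, -0.0, 1.526]
wrist_force: [-7.3, -2.3, 10.3]
finger_gap: 24.0
finger_force: 35.0
```

Emit:
arm_command:
  plan:
    - [-1,0,0,-0.0008,0]
    - [-0.3,0,0,0,0]
    - [-0.3,0,0,0,0]
    - [-0.3,0,0,0,0]
    - [-1,0,0,0,0]
    - [-1,0,0,0,0]
    - [-1,0,0,0,0]
    - [-1,0,0,0,0]
    - [-1,0,0,0,0]
  newtons: 30

```text
clock: 9.45
eef_pos: [547.1, 117.0, 33.5]
eef_rot: [3.141, -0.0, 1.526]
wrist_force: [0.5, 0.1, 0.7]
finger_gap: 23.7
finger_force: 30.0
```

```bash
python3 look.py w3 17 27; python3 - <<'E'
from h import *
import pickle
s,c=pickle.load(open("w3.pkl","rb")); w=cloud(c)
m=near(w,(549,155),60)&band(w,19,27)&(w[...,1]<184)&(abs(w[...,0]-549)<26); print(rect(w,m))
for y0 in range(145,187,6):
    k=band(w,19,27)&(abs(w[...,0]-549)<26)&(abs(w[...,1]-y0)<2); print(y0,np.round([w[k][:,0].min(),w[k][:,0].max()],1) if k.any() else 0)
for y0 in range(186,208,4):
    q=band(w,18,26)&(abs(w[...,1]-y0)<2)&(abs(w[...,0]-551)<40); x=np.sort(w[q][:,0]); l,r=x[x<551],x[x>551]
    if len(l) and len(r): print("guide",y0,l.max().round(1),r.min().round(1))
for y0 in (214,230,246):
    k=band(w,29,37)&(abs(w[...,1]-y0)<2)&(abs(w[...,0]-549)<60); print("lip",y0,np.round(np.percentile(w[k][:,0],[0,100]),1))
E
```

```text
9.45 [547.07894824 117.00979645  33.47708094] [ 3.14147343e+00 -3.62261718e-05  1.52581492e+00] [0.48088705 0.11368634 0.67565556] [-0.00160695 -0.02677676 -0.14042581]
lip (array([551.7, 224.2]), array([31.7, 88.5]), 87.4, 13754) [551.8 224.8  32.9]
plate (array([548.2, 145.6]), array([127.5,  90.4]), 87.4, 18217) [550.5 168.2  13.2]
guides (array([550.5, 193.9]), array([29.6, 87.2]), 87.4, 2237) [547.1 194.5  21.6]
foot (array([548.3, 146.6]), array([124.4,  87.3]), 87.4, 9310) [548.7 163.3  23. ]
(array([548.5, 152.2]), array([62.6, 40.1]), 87.5, 7558)
145 [528.2 567.8]
151 [528.5 568.6]
157 [528.9 568.6]
163 [529.  568.7]
169 [529.2 568.8]
175 [529.7 569.5]
181 [529.6 569.6]
guide 186 535.2 578.0
guide 190 522.8 576.8
guide 194 524.4 575.8
guide 198 525.9 574.5
guide 202 527.5 573.5
guide 206 529.1 572.4
lip 214 [507.3 595.3]
lip 230 [508. 596.]Traceback (most recent call last):
  File "<stdin>", line 11, in <module>
    return _quantile_unchecked(
        a, q, axis, out, overwrite_input, method, keepdims, weights)
    return _ureduce(a,
                    func=_quantile_ureduce_func,
    ...<5 lines>...
                    overwrite_input=overwrite_input,
                    method=method)
    r = func(a, **kwargs)
    result = _quantile(arr,
                       quantiles=q,
    ...<2 lines>...
                       out=out,
                       weights=wgt)
    slices_having_nans = np.isnan(arr[-1, ...])
                                  ~~~^^^^^^^^^
IndexError: index -1 is out of bounds for axis 0 with size 0
```

The foot is lined up with the guides, both centred at about x 550.7. Now I'll slide up to just short of the stop's range.

Emit:
arm_command:
  plan:
    - [-1,0.002,0,0,0]
    - [-1,0.003,0,0,0]
    - [-1,0.003,0,0,0]
    - [-1,0.003,0,0,0]
    - [-1,0.003,0,0,0]
    - [-1,0,0,0,0]

```text
clock: 10.25
eef_pos: [547.7, 131.5, 33.5]
eef_rot: [3.141, -0.0, 1.526]
wrist_force: [-0.1, 0.9, 0.4]
finger_gap: 23.9
finger_force: 30.0
```

Emit:
arm_command:
  plan:
    - [-1,0.002,0,0,0]
    - [-1,0.002,0,0,0]
    - [-1,0.002,0,0,0]
    - [-1,0.002,0,0,0]
    - [-1,0.002,0,0,0]
    - [-1,0,0,0,0]

```text
clock: 11.0
eef_pos: [548.1, 141.3, 33.5]
eef_rot: [3.142, -0.0, 1.526]
wrist_force: [0.5, -0.1, 1.2]
finger_gap: 23.8
finger_force: 30.0
```

Emit:
arm_command:
  plan:
    - [-1,0.0015,0,0,0]
    - [-1,0.0015,0,0,0]
    - [-1,0.0015,0,0,0]
    - [-1,0.001,0,0,0]

```text
clock: 11.5
eef_pos: [548.4, 146.5, 33.5]
eef_rot: [3.142, 0.0, 1.526]
wrist_force: [0.3, -4.6, 2.7]
finger_gap: 23.9
finger_force: 30.0
```

Emit:
arm_command:
  plan:
    - [-1,0.001,0,0,0]
    - [-1,0.001,0,0,0]
    - [-1,0.001,0,0,0]

```text
clock: 11.88
eef_pos: [548.5, 149.5, 33.5]
eef_rot: [3.142, 0.0, 1.526]
wrist_force: [0.6, -3.8, 2.1]
finger_gap: 23.6
finger_force: 30.0
```

Emit:
arm_command:
  plan:
    - [-1,0.001,0,0,0]
    - [-1,0.001,0,0,0]

```text
clock: 12.12
eef_pos: [548.6, 151.5, 33.5]
eef_rot: [3.142, -0.0, 1.526]
wrist_force: [-0.8, -4.0, 2.6]
finger_gap: 24.1
finger_force: 30.0
```

Emit:
arm_command:
  plan:
    - [-1,0.0005,0,0,0]
    - [-1,0.0005,0,0,0]
    - [-1,0.0005,0,0,0]

```text
clock: 12.5
eef_pos: [548.7, 153.0, 33.5]
eef_rot: [3.142, 0.0, 1.526]
wrist_force: [-0.7, -3.7, 2.8]
finger_gap: 23.8
finger_force: 30.0
```

Emit:
arm_command:
  plan:
    - [-1,0.0005,0,0,0]
    - [-1,0.0005,0,0,0]
    - [-1,0.0005,0,0,0]

```text
clock: 12.88
eef_pos: [548.7, 154.5, 33.5]
eef_rot: [3.142, 0.0, 1.526]
wrist_force: [-0.5, -3.9, 2.6]
finger_gap: 23.8
finger_force: 30.0
```

Emit:
arm_command:
  plan:
    - [-1,0.0005,0,0,0]
    - [-1,0.0005,0,0,0]
    - [-1,0.0005,0,0,0]

```text
clock: 13.25
eef_pos: [548.8, 156.0, 33.5]
eef_rot: [3.142, 0.0, 1.526]
wrist_force: [0.3, -6.1, 2.7]
finger_gap: 23.9
finger_force: 30.0
```

Emit:
arm_command:
  plan:
    - [-1,0.0004,0,0,0]

```text
clock: 13.38
eef_pos: [548.8, 156.4, 33.5]
eef_rot: [3.142, 0.0, 1.526]
wrist_force: [-0.4, -4.9, 2.8]
finger_gap: 23.8
finger_force: 30.0
```

Emit:
arm_command:
  plan:
    - [-1,0.0005,0,0,0]

```text
clock: 13.5
eef_pos: [548.9, 156.9, 33.5]
eef_rot: [3.142, 0.0, 1.526]
wrist_force: [-0.6, -5.9, 4.0]
finger_gap: 24.2
finger_force: 30.0
```

Emit:
arm_command:
  plan:
    - [-1,0.0005,0,0,0]
    - [-1,0.0003,0,0,0]

```text
clock: 13.75
eef_pos: [548.9, 157.7, 33.5]
eef_rot: [3.142, 0.0, 1.526]
wrist_force: [-0.5, -5.0, 4.0]
finger_gap: 23.5
finger_force: 30.0
```

Emit:
arm_command:
  plan:
    - [-1,0.0005,0,0,0]
    - [-1,0.0005,0,0,0]
    - [-1,0.0005,0,0,0]

```text
clock: 14.12
eef_pos: [548.9, 159.2, 33.5]
eef_rot: [-3.142, 0.0, 1.526]
wrist_force: [0.4, -5.4, 4.5]
finger_gap: 23.7
finger_force: 30.0
```

Emit:
arm_command:
  plan:
    - [-1,0.0005,0,-0.0002,0]
    - [-1,0.0005,0,0,0]
    - [-1,0.0005,0,0,0]

```text
clock: 14.5
eef_pos: [548.9, 160.7, 33.5]
eef_rot: [-3.141, -0.0, 1.526]
wrist_force: [-1.0, -2.6, 0.2]
finger_gap: 23.5
finger_force: 30.0
```

Drag has dropped back to about 3 N, so I'll keep feeling for the stop.

Emit:
arm_command:
  plan:
    - [-1,0.0005,0,0,0]
    - [-1,0.0005,0,0,0]
    - [-1,0.0005,0,0,0]

```text
clock: 14.88
eef_pos: [548.9, 162.2, 33.5]
eef_rot: [-3.141, -0.0, 1.526]
wrist_force: [-0.7, -2.3, -1.8]
finger_gap: 24.0
finger_force: 30.0
```

Emit:
arm_command:
  plan:
    - [-1,0.0005,0,0,0]
    - [-1,0.0005,0,0,0]
    - [-1,0.0005,0,0,0]

```text
clock: 15.25
eef_pos: [549.0, 163.7, 33.5]
eef_rot: [-3.141, 0.0, 1.526]
wrist_force: [-0.7, -2.0, -2.5]
finger_gap: 23.7
finger_force: 30.0
```

Emit:
arm_command:
  plan:
    - [-1,0.0005,0,0,0]
    - [-1,0.0005,0,0,0]
    - [-1,0.0005,0,0,0]

```text
clock: 15.62
eef_pos: [549.1, 164.5, 33.6]
eef_rot: [-3.141, 0.001, 1.526]
wrist_force: [-0.9, -7.9, -1.1]
finger_gap: 23.6
finger_force: 30.0
```

The tool advanced only 0.8 of the 1.5 mm commanded, and the force jumped about 6 N. That is the stop. I'll press gently and hold.

Emit:
arm_command:
  plan:
    - [-1,0.0003,0,0,0]
    - [-1,0,0,0,0]

```text
clock: 15.88
eef_pos: [549.1, 164.7, 33.6]
eef_rot: [-3.141, 0.001, 1.526]
wrist_force: [-1.2, -9.8, -0.3]
finger_gap: 24.1
finger_force: 30.0
```

Emit:
arm_command:
  plan:
    - [-1,0.0003,0,0,0]
    - [-1,0,0,0,0]
    - [-1,0,0,0,0]
    - [-1,0,0,0,0]
    - [-1,0,0,0,0]

```text
clock: 16.5
eef_pos: [549.1, 164.8, 33.6]
eef_rot: [-3.141, 0.001, 1.526]
wrist_force: [-2.7, -9.8, -0.6]
finger_gap: 23.8
finger_force: 30.0
```

Emit:
arm_command:
  plan:
    - [-1,0.0003,0,0,0]
    - [-1,0,0,0,0]
    - [-1,0,0,0,0]
    - [-1,0,0,0,0]
    - [-1,0,0,0,0]
    - [-1,0,0,0,0]

```text
clock: 17.25
eef_pos: [549.1, 165.0, 33.6]
eef_rot: [-3.141, 0.002, 1.526]
wrist_force: [-2.1, -10.9, 0.7]
finger_gap: 23.7
finger_force: 30.0
```

Emit:
arm_command:
  plan:
    - [-1,-0.0003,0,0,0]
    - [-1,-0.0003,0,0,0]
    - [0,0,0,0,0]
    - [0,0,0,0,0]
    - [0,0,0,0,0]
    - [0,0,0,0,0]
    - [0,0,0,0,0]

```text
clock: 18.12
eef_pos: [549.2, 165.5, 33.7]
eef_rot: [3.142, -0.0, 1.526]
wrist_force: [-0.4, 0.4, -1.1]
finger_gap: 46.9
finger_force: 0.0
```

Emit:
arm_command:
  plan:
    - [0,0,0,-0.01,0]
    - [0,0,0,-0.02,0]
    - [0,0,0,-0.03,0]
    - [0,0,0,-0.03,0]
    - [0,0,0,-0.03,0]
    - [0,0,0,-0.03,0]
    - [0,0,0,0,0]
    - [0,0,0,0,0]

```text
clock: 19.12
eef_pos: [548.9, 165.3, 183.1]
eef_rot: [-3.141, 0.0, 1.526]
wrist_force: [0.2, 0.8, 0.1]
finger_gap: 46.9
finger_force: 0.0
```

```bash
python3 - <<'E'
from h import *
from cell import manip,eyes
import pickle
s=manip.read_state();c=eyes.camera("wrist"); t=eyes.camera("top")
print(s["clock"],s["eef_pos"],s["wrist_force"])
w=cloud(c); g=near(w,(548,150),90)&(abs(w[...,0]-549)<45)
m=g&band(w,66,76); print("head",rect(w,m),np.polyfit(w[m][:,1],w[m][:,2],1))
m=g&band(w,20,27)&(w[...,1]<184)&(abs(w[...,0]-549)<24); print("foot",rect(w,m)) if m.sum()>5 else 0
cv2.imwrite("pics/w4.png",c["img"])
E
```

```text
19.125 [548.88249883 165.34919902 183.1346199 ] [0.2411529  0.76808945 0.05111304]
head (array([548.3, 145.9]), array([79. , 23.1]), 87.6, 125) [-5.42657563e-02  8.12736334e+01]
foot (array([548.9, 162.7]), array([43.1, 39.8]), 88.3, 692)
```

View pics/w4.png

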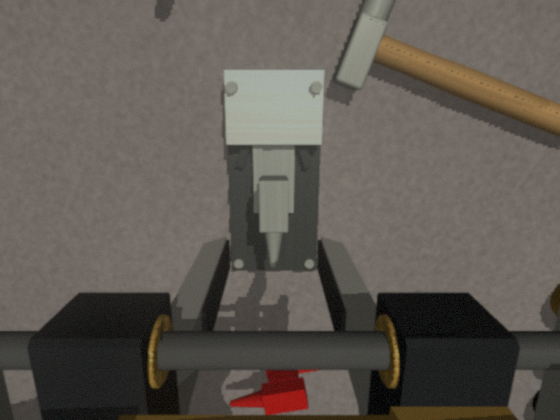

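The wrist view shows the stake upright with its foot (cols 253–294) under the lip edge at row 145, and the gripper clear. I'll check the head's pose against the grip pose at the press.

```bash
python3 - <<'E'
from h import *
from cell import eyes
c=eyes.camera("wrist"); w=cloud(c); g=near(w,(548,150),90)&(abs(w[...,0]-549)<45)
m=g&band(w,79,90); print("head",rect(w,m)); a=w[m]; print(np.linalg.lstsq(np.c_[a[:,:2]-a[:,:2].mean(0),np.ones(len(a))],a[:,2],rcond=None)[0])
m=g&band(w,20,27)&(w[...,1]<205)&(abs(w[...,0]-549)<24)
for y0 in range(150,206,9):
    k=m&(abs(w[...,1]-y0)<3)
    if k.any(): print(y0,np.round([w[k][:,0].min(),w[k][:,0].max()],1))
k=g&band(w,20,27)&(abs(w[...,0]-549)<19)&(w[...,1]>135); print("foot rear y",w[k][:,1].min(), "head y",a[:,1].min(),a[:,1].max())
E
```

```text
head (array([548.3, 152.6]), array([65.6, 23.4]), 88.0, 1692)
[7.08014280e-03 2.94557573e-02 8.28976172e+01]
150 [528.5 568.1]
159 [529.1 568.3]
168 [529.6 568.6]
177 [530.2 568.9]
186 [529.8 569.1]
195 [530.2 569.5]
204 [525.1 570.6]
foot rear y 139.29737031415414 head y 119.85654246013762 185.70160177158021
```

```bash
python3 -c "
from cell import ticket; print(ticket.sign_off())"
```

```text
the job is handed in; nothing more can be done
None
```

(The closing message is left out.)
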